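# Refit the stop collar of a bench carton creaser

## Robot

A 7-joint arm with a two-finger parallel gripper is mounted at the origin on the work surface. World frame = base frame: x ahead of the robot, y to its left, z up, the work surface at z = 0. Lengths are in m, angles in degrees, forces in N, time in s.
With the tool pointing down it reaches from about 0.35 to 0.9 m from the base axis. Payload 8.1 kg.
Tool frame: the origin (TCP) lies midway between the tips of the shut fingers; the grasp point (between the pads) lies 19 mm behind it; z points along the fingers, y is the direction in which the jaws open and shut (so a half turn about z gives the same grasp; the last joint's range is limited). The gripper opens to 92 mm and grips with 3 to 60 N. Pads are 19 mm wide; open, the fingers measure 130 mm over their backs; the gripper's body (75 mm by 190 mm) begins 47 mm behind the grasp point.
Start: joints at [62.017, 24.895, 1.432, 90.138, -0.665, 64.973, -4.303], TCP at [0.235, -0.579, 0.227] pointing down, gripper open.
Joint ranges: [-149.89, 149.89], [-25.12, 119.58], [-72.63, 75.52], [4.76, 147.25], [-75.54, 255.54], [6.69, 114.76], [-157.13, 157.13]. Speed limits (degrees/s): [127.2, 127.2, 172.46, 172.46, 180, 180, 180].

## Interface

Orientations are given as [roll, pitch, yaw] about the fixed x, y, z axes, in that order (R = Rz(yaw) Ry(pitch) Rx(roll)).
In Python, from station import bot gives the robot as it stands.
- The arm moves only by the tool jog_arm, never from a script. Its argument "commands" is a list of rows, each an object with "rotation": the turn, a rotation vector about the tool's x, y, z in degrees, a list of three; "delta_pos": the shift along the tool's x, y, z in m, a list of three; "grip": the closure in counts, from 0 (fully open) to 255 (shut). In form: [{"rotation": [ax, ay, az], "delta_pos": [x, y, z], "grip": grip}, ...]. A call has 1 to 20 rows; each row is the pose to reach, as a shift and turn from the pose commanded when the call began, along the tool's axes at that moment; what a row does not reach only later rows make up. A row lasts 1/12 s, in which the tool goes at most 41.7 mm and 7.16 degrees, less where a joint would pass 70% of its speed; a pose out of reach is approached as far as the arm can. A call with a gripper value outside its range is refused whole. The fingers move at their own pace and stop on an object; the grip force is fixed at half the most. Time passes only in rows, so rows that repeat a pose let the fingers close. It gives the time, the measured TCP pose, the force and the opening at its end, in the units of the state.
- bot.get_state(): the state, without advancing time (a new reading comes with each control period).
- bot.snapshot(name): name is "scene" or "top"; returns (picture, depth): 420x560x3 uint8, red, green, blue; 420x560 float32, m along the optical axis (not along the pixel's ray), 0 where there is no reading.
- bot.get_calibration(name): a dict with "K" (3x3 intrinsics, pixels), "rvec" (rotation vector, rad) and "tvec" (3), from world to camera coordinates, as OpenCV has them. Camera axes: x right, y down, z forward; pixel columns grow to the right and rows downward; lengths in m; the calibration is good to about 2 mm. A picture is of the moment at which its call begins. get_calibration takes no time and is no camera call.
- bot.finish_job(): hands the job in, once; it reports no verdict.
The state is a dict: "time": time; "q": joint angles; "joint_velocities": joint speeds; "joint_efforts": joint torques, N m; "tool_pos": TCP position; "tool_rot": TCP orientation; "ft_force": force on the tool from outside, world axes, zero at the start; "ft_torque": the same for the moment, N m; "grip_width": opening from 0.0 (shut) to 1.0 (fully open).
Only numpy, scipy, OpenCV 4.12 (cv2) and the standard library are available. Lean on these libraries where they do the work, as an engineer would, in place of code of your own. Each camera call takes 0.05 s, during which the arm holds its last target.

## Task

On the hand-cranked carton creaser, the stop collar on the upper shaft has come loose and swung over. Slide it along the shaft until it touches the hub of the creasing wheel and turn it so that its screw faces the shaft's flat squarely, just like the fixed collar on the wheel's other side; only then tighten the screw clockwise by its tee knob as far as it goes, and let go. Leave the spare collar, screwdriver, nut jar and snack box where they are.

Things in the scene. Friction and masses are not known exactly. Their poses are not given: they have to be found in the camera images.
- creaser: Grey bench creaser, bolted down, base plate 160 x 310 x 12 mm. Origin: on the bench under the wheel's centre; x across the shaft (away from the robot at yaw 0), y along it, z up. Side plates at y = -165 and +110 mm with bearing blocks (20 mm in y, 56 in x) up to 144 mm. White nylon roller, 56 mm across, axis 58 mm up. Feed lip at x -75 to -45 mm, 85 mm up. Crank beyond y = +130.
- shaft_axis (a point): Point on the axis of the 20 mm upper shaft at the wheel's centre, 120 mm above the bench; axes as the creaser's. The creasing wheel (68 mm across, 12 mm thick) has a 34 mm hub that ends at y = -36 and +36 mm. The fixed collar sits at y = +46 mm, its like tee knob already tight on the flat.
- flat (a point): Centre of the flat milled along the whole shaft, 6.5 mm from the shaft's axis, at creaser y = -75 mm. Its z axis is the outward normal of the flat, its y axis runs along the shaft. The fixed collar's tee knob stands on the same normal.
- hub_face (a point): Point on the shaft's axis in the plane of the hub's end face, which the loose collar must touch; it looks along the creaser's -y.
- shaft (a joint): Lean of the flat's normal from upright, rad, positive towards the creaser's +x. The shaft is clamped and stays put below 6 N m.
- slide (a joint): Gap between the loose collar and the hub face, m; 0 is touching, at most 0.065. The collar (steel, 40 mm across, 20 mm wide) slides on the shaft with about 4 N of friction and stays where it is left.
- collar (a joint): Turn of the loose collar about the shaft relative to the flat, rad: 0 when its screw points straight out along the flat's normal, positive when it leans farther towards the creaser's +x. Turns against about 0.12 N m of friction and stays where it is left (about 2.5 N at the tee knob). The screw's lean from upright is shaft + collar.
- screw (a joint): Turn of the loose collar's screw, rad, clockwise seen from outside, against 0.06 N m; stop at 1.3, where it is tight. At 0 the tee knob's blade lies along the shaft; it turns without moving in or out.
- tee_knob (a point): Centre of the black tee knob of the loose collar's screw, on the screw's axis 50 mm from the shaft's axis. The blade is 10 mm thick (its own x), 28 mm wide (its own y), 24 mm high (its own z, pointing outward along the screw); 18 mm of bare 8 mm stem lie between it and the collar.
- spare_collar: Loose steel collar, 40 mm across, 20 mm high, lying on the creaser's base plate. Origin: centre of its underside.
- screwdriver_grip (a point): Handle of a screwdriver lying on the bench on the robot's side of the creaser.
- nut_jar: Clear jar, 60 mm across and 75 mm high, with a white cap, on the far side of the creaser. Origin: centre of its underside.
- snack_box: Closed kraft box, 160 x 120 x 50 mm, on the bench to the left. Origin: centre of its underside.

How it is judged (in metres and radians):
On the way, in this order (a step that is already met when the one before it is completed fails the run):
1. the collar touches the hub and its screw faces the flat, the screw still loose (turned less than 0.9) (value of joint collar between -0.12 and 0.12 rad and value of joint slide below 0.003 m and value of joint screw below 0.9 rad), for 0.2 s.
2. the screw is tight on the flat (value of joint collar between -0.12 and 0.12 rad and value of joint slide below 0.003 m and value of joint screw above 1.2 rad), for 0.2 s.
At the end, for the whole second after the job is handed in: The loose collar is within 3 mm of the hub face, its screw within 0.12 rad of the flat's normal and turned past 1.2 of its 1.3 rad, at rest (all of step 2 and velocity of joint collar between -0.05 and 0.05 rad/s); the robot touches nothing.
It fails at once if the spare collar is moved by more than 20 mm (distance of spare_collar from where it was at the start of the episode above 0.02 m).
It fails at once if the screwdriver is moved by more than 30 mm (distance of screwdriver_grip from where it was at the start of the episode above 0.03 m).
It fails at once if the nut jar is moved by more than 30 mm (distance of nut_jar from where it was at the start of the episode above 0.03 m).
It fails at once if the snack box is moved by more than 30 mm (distance of snack_box from where it was at the start of the episode above 0.03 m).
It also fails if it takes over 54 s, if anything falls off the work surface, if the arm or the gripper's body presses on something with over 40 N, if the wrist force passes 120 N, or if a joint passes its speed limit or range.

## Working session

There is one attempt and no reset: what is moved stays moved. The work goes in short steps, Python scripts to look and compute and a tool call to move; the robot and the scene stay as the last step left them, time stands still between calls to the robot, and variables do not carry over. Pictures are saved under pics/ and viewed, and the job is handed in when it is done.

Besides the shell and the picture viewer there is one more tool, called as name(argument=value, ...), one argument or row to a line, values as JSON. jog_arm: Moves the arm, as the interface text tells. Its arguments: {"type":"object","properties":{"commands":{"type":"array","items":{"type":"object","properties":{"rotation":{"type":"array","items":{"type":"number"}},"delta_pos":{"type":"array","items":{"type":"number"}},"grip":{"type":"number"}}}}},"required":["commands"]}

```bash
mkdir -p pics; ls
cat > h.py <<'E'
import numpy as np, cv2
from station import bot
def cal(n):
    c=bot.get_calibration(n); R=cv2.Rodrigues(np.array(c['rvec'],float))[0]
    return np.array(c['K'],float),R,np.array(c['tvec'],float).ravel()
def cloud(n,depth):
    K,R,t=cal(n); v,u=np.indices(depth.shape)
    p=np.stack([(u-K[0,2])/K[0,0]*depth,(v-K[1,2])/K[1,1]*depth,depth],-1)
    return (p-t)@R
def proj(n,P):
    K,R,t=cal(n); c=np.atleast_2d(P)@R.T+t; q=c@K.T; return q[:,:2]/q[:,2:]
E
python3 - <<'E'
from h import *
for n in ("scene","top"):
    p,d=bot.snapshot(n); cv2.imwrite(f"pics/{n}0.png",p[...,::-1]); np.save(f"{n}0.npy",d); np.save(f"{n}0rgb.npy",p)
    K,R,t=cal(n); print(n,K.tolist(),"cam at",-R.T@t,"fwd",R[2], (d>0).mean())
print(bot.get_state())
E
```

```text
pics
scene [[422.485756050705, 0.0, 279.72307068148945], [0.0, 422.485756050705, 196.4752753874443], [0.0, 0.0, 1.0]] cam at [ 0.83538619 -0.34820814  0.73762149] fwd [-0.36913344  0.60571329 -0.70487723] 0.9961011904761905
top [[539.5505969792385, 0.0, 273.3895446130427], [0.0, 539.5505969792385, 215.71849757236595], [0.0, 0.0, 1.0]] cam at [0.40149701 0.14906052 1.22314381] fwd [ 0.09944132  0.02644389 -0.99469198] 0.9960671768707483
{'time': 0.1, 'q': array([62.01810926, 24.93123571,  1.43233842, 90.18416175, -0.66296456,
       64.97344082, -4.30268783]), 'joint_velocities': array([-0.0726357 , -0.05478476,  0.01188397, -0.2030908 ,  0.03859695,
       -0.08210661, -0.00528325]), 'joint_efforts': array([ 2.88040021e-03, -6.69129610e+01,  9.87882838e-01, -3.15147972e+01,
       -6.05227333e-02,  3.72458319e-02,  7.19255218e-05]), 'tool_pos': array([ 0.23492857, -0.57866944,  0.22603518]), 'tool_rot': array([-1.79919978e+02,  9.42963890e-03,  2.20989803e+01]), 'ft_force': array([0.00378337, 0.08383725, 0.0888955 ]), 'ft_torque': array([ 0.00856857, -0.05087827,  0.01733142]), 'grip_width': 0.997715979978095}
```

View pics/scene0.png

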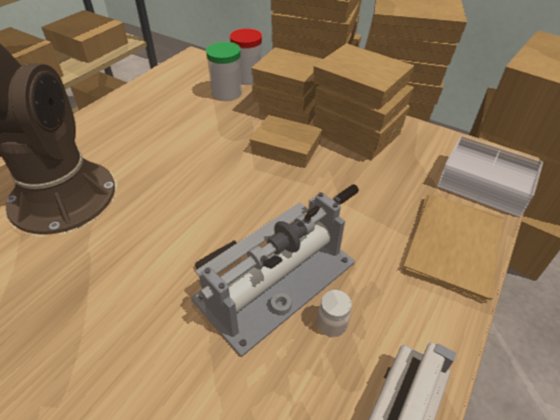

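View pics/top0.png

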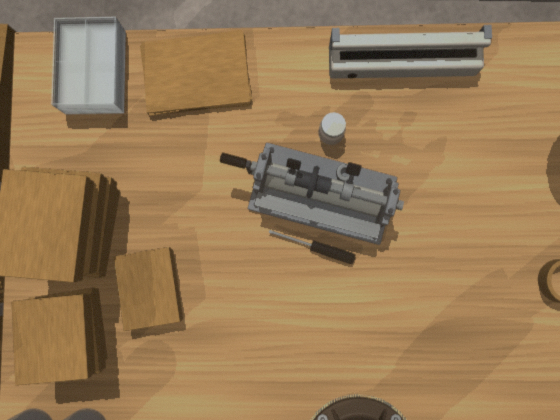

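The top view shows the creaser at about (325,190) and the loose tee knob at (353,168). The fixed knob is at (293,163), the spare collar at (345,172), the jar at (333,125), and the screwdriver at (330,250). I'll zoom in.

Run:
```python
import cv2
a=cv2.imread("pics/top0.png")[120:280,210:420]; cv2.imwrite("pics/topz.png",cv2.resize(a,None,fx=3.7,fy=3.7,interpolation=cv2.INTER_CUBIC))
a=cv2.imread("pics/scene0.png")[175:355,185:375]; cv2.imwrite("pics/scz.png",cv2.resize(a,None,fx=3.3,fy=3.3,interpolation=cv2.INTER_CUBIC))
```

```text
(no output)
```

View pics/topz.png

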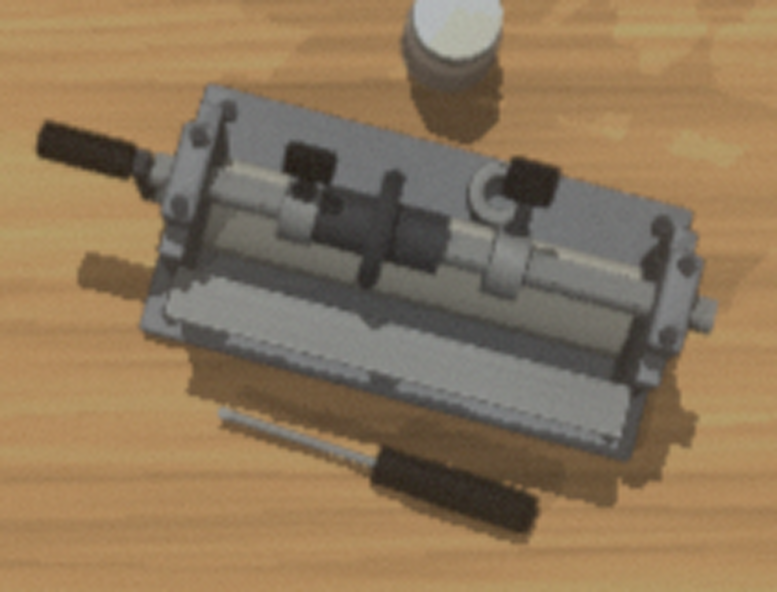

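View pics/scz.png

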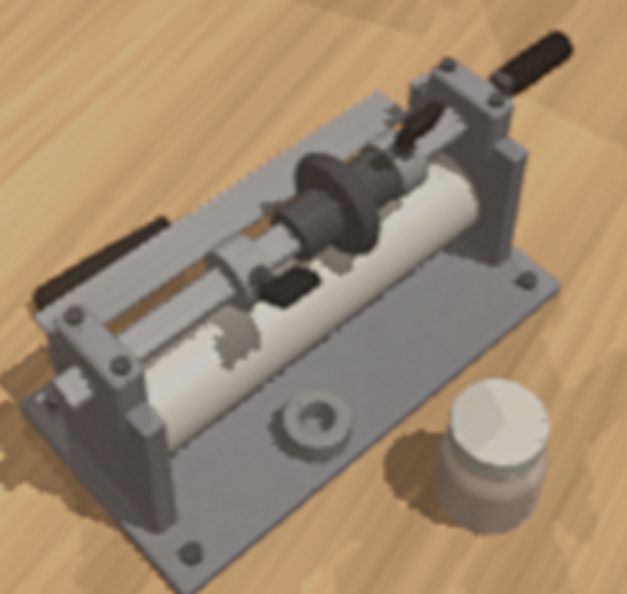

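Run:
```python
from h import *
T=np.load("top0.npy"); C=cloud("top",T); rgb=np.load("top0rgb.npy").astype(int)
S=np.load("scene0.npy"); CS=cloud("scene",S); rs=np.load("scene0rgb.npy").astype(int)
# base plate: grey, z ~12mm ; 
def grey(r): return (r.max(-1)-r.min(-1)<30)
m=grey(rgb)&(C[...,2]>0.006)&(C[...,2]<0.018); m[:120]=0;m[280:]=0;m[:,:230]=0;m[:,420:]=0
P=C[m]; r=cv2.minAreaRect((P[:,:2]*1000).astype(np.float32)); print("plate",r, np.median(P[:,2]))
# bearing block tops
m2=(C[...,2]>0.136)&(C[...,2]<0.152); m2[:120]=0;m2[280:]=0;m2[:,:230]=0;m2[:,420:]=0
n,l,st,c=cv2.connectedComponentsWithStats(m2.astype(np.uint8))
for i in range(1,n):
  if st[i,4]>10: print(st[i],C[l==i].mean(0),np.median(C[l==i],0))
dark=(rgb.max(-1)<62)
for nm,R,CC,box in (("top",rgb,C,(120,280,210,420)),("scene",rs,CS,(175,355,185,375))):
  d=(R.max(-1)<60); k=np.zeros_like(d);k[box[0]:box[1],box[2]:box[3]]=1;d&=k
  n,l,st,c=cv2.connectedComponentsWithStats(d.astype(np.uint8))
  for i in range(1,n):
    if st[i,4]>15: q=CC[l==i]; print(nm,st[i],c[i].round(1),np.median(q,0).round(4),q.min(0).round(3),q.max(0).round(3))
```

```text
plate ((569.4251098632812, 72.21666717529297), (309.587158203125, 265.6043395996094), 74.20728302001953) 0.011338672839648742
[253 153  16  28 265] [0.6111302  0.20278893 0.14318439] [0.6112305  0.20224099 0.14284913]
[306 167  21  28 184] [0.57976738 0.09535504 0.1441638 ] [0.57789163 0.0968693  0.14534887]
[346 166  15  14  92] [0.5948041  0.01839357 0.14689501] [0.59494458 0.01870537 0.1480291 ]
[285 168  22  14 136] [0.59276042 0.13549808 0.13924465] [0.59250882 0.13731959 0.13831849]
[326 180   5   5  12] [0.57714988 0.06696634 0.13778446] [0.57734856 0.06643133 0.13730325]
[342 181  12  15  98] [0.56373395 0.02748908 0.1384161 ] [0.56292389 0.02659401 0.13800846]
[385 187  15  29 277] [ 0.53643109 -0.06060022  0.14309945] [ 0.53639137 -0.06080094  0.14286972]
top [221 154  26  14 208] [233.2 160.3] [0.6263 0.2599 0.1309] [0.401 0.149 0.12 ] [0.64  0.286 1.223]
top [267 156   4   9  17] [268.5 160.8] [0.6319 0.1885 0.102 ] [0.619 0.187 0.04 ] [0.642 0.191 0.134]
top [287 159  16  19 172] [294.3 167.1] [0.6053 0.1353 0.1654] [0.588 0.119 0.129] [0.618 0.149 0.181]
top [345 163  1
[... 339 characters left out ...]
17  -0.0483  0.0581] [ 0.502 -0.054  0.026] [ 0.535 -0.045  0.107]
top [311 241  43  23 423] [332.4 252. ] [0.4391 0.0517 0.023 ] [0.401 0.005 0.013] [0.464 0.149 1.223]
scene [335 185  23  18 176] [347.  193.3] [0.6298 0.2555 0.1317] [0.616 0.223 0.121] [0.642 0.283 0.136]
scene [305 206  14  16  95] [311.1 212.8] [0.6112 0.1314 0.1777] [0.598 0.121 0.143] [0.618 0.147 0.182]
scene [276 225  23  27 178] [287.5 238.6] [0.5919 0.0876 0.13  ] [ 0.556 -0.348  0.097] [0.835 0.099 0.738]
scene [217 242  18  12  43] [225.4 247.3] [0.4461 0.0703 0.0261] [0.438 0.051 0.022] [0.454 0.092 0.029]
scene [264 256  17  12 123] [271.9 261.5] [0.6026 0.0124 0.1556] [ 0.582 -0.348  0.137] [0.835 0.027 0.738]
```

```bash
cat >> h.py <<'E'
YAW=np.deg2rad(-15.83); O=np.array([0.5813,0.0978,0.0])
RC=np.array([[np.cos(YAW),-np.sin(YAW),0],[np.sin(YAW),np.cos(YAW),0],[0,0,1]])
def tocr(P): return (P-O)@RC
def tow(p): return np.asarray(p)@RC.T+O
E
python3 - <<'E'
from h import *
for nm in ("top","scene"):
  D=np.load(nm+"0.npy"); c=tocr(cloud(nm,D)); r=np.load(nm+"0rgb.npy").astype(int)
  c=np.where((D>0)[...,None],c,9)
  for side,(a,b) in {"fixed":(.025,.075),"loose":(-.12,-.05)}.items():
    rad=np.hypot(c[...,0],c[...,2]-.12)
    m=(c[...,1]>a)&(c[...,1]<b)&(rad>.0375)&(rad<.066)&(c[...,2]>.11)&(c[...,0]>-.04)&(c[...,0]<.08)
    q=c[m]; th=np.degrees(np.arctan2(q[:,0],q[:,2]-.12))
    print(nm,side,m.sum(),"mean",q.mean(0).round(4),"y",np.percentile(q[:,1],[3,50,97]).round(4),"rad",np.percentile(rad[m],[3,50,97]).round(4),"th",np.percentile(th,[3,25,50,75,97]).round(1))
    # stem/collar
    top=q[rad[m]>.058]; 
    if len(top): print("  outer",len(top),top.mean(0).round(4),np.degrees(np.arctan2(top[:,0].mean(),top[:,2].mean()-.12)), np.ptp(top,axis=0).round(4))
    m=(abs(rad-.02)<.003)&(c[...,1]>(.03 if side=="fixed" else -.12))&(c[...,1]<(.07 if side=="fixed" else -.04))
    print("  collar y",np.percentile(c[m][:,1],[2,10,50,90,98]).round(4),m.sum())
  m=(rad<.013)&(abs(c[...,1])<.15); q=c[m]; print("shaft",m.sum(),q.mean(0),[q[abs(q[:,1]-y)<.02].mean(0).round(4).tolist() for y in(-.11,.08)])
  m=(abs(rad-.017)<.003)&(abs(c[...,1])<.06); print("hub y",np.percentile(c[m][:,1],[2,50,98]))
E
```

```text
top fixed 130 mean [0.0169 0.0456 0.1723] y [0.0326 0.0457 0.0585] rad [0.0405 0.058  0.0643] th [13.8 15.8 16.7 19.2 24.2]
  outer 65 [0.0203 0.0452 0.1777] 19.406842925314546 [0.0111 0.0272 0.0079]
  collar y [0.0309 0.0347 0.0427 0.0533 0.0551] 142
top loose 168 mean [ 0.0414 -0.0725  0.1515] y [-0.0854 -0.0725 -0.0596] rad [0.0393 0.0523 0.0627] th [48.4 50.8 52.6 54.2 58.6]
  outer 45 [ 0.0494 -0.0722  0.1555] 54.25138562418456 [0.0095 0.0273 0.0112]
  collar y [-0.082  -0.0804 -0.0723 -0.0646 -0.0631] 157
shaft 781 [ 0.00015644 -0.01610029  0.12537147] [[0.0001, -0.1099, 0.1252], [0.0004, 0.0801, 0.1252]]
hub y [-0.03500358  0.0135462   0.0533583 ]
scene fixed 116 mean [0.019  0.0409 0.1738] y [0.0305 0.04   0.0557] rad [0.0437 0.0604 0.0643] th [13.5 16.9 19.8 22.4 23.9]
  outer 70 [0.0198 0.0428 0.1786] 18.684011993463866 [0.0102 0.026  0.0071]
  collar y [0.0315 0.0343 0.0401 0.0512 0.054 ] 176
scene loose 164 mean [ 0.0431 -0.0757  0.1542] y [-0.087  -0.0758 -0.0615] rad [0.0418 0.0578 0.0623] th [46.9 48.8 50.4 53.6 57.7]
  outer 81 [ 0.0486 -0.0744  0.1563] 53.228681338234466 [0.0084 0.0264 0.0096]
  collar y [-0.0834 -0.0827 -0.0766 -0.0666 -0.064 ] 199
shaft 770 [ 0.00246053 -0.04833833  0.12598914] [[0.0017, -0.1104, 0.1263], [0.0038, 0.0846, 0.1252]]
hub y [-0.0368458  -0.00720192  0.05256783]
```

The depth and colour measurements in both views agree:

| Item | Measured value |
|---|---|
| Creaser position | about (0.581, 0.098) |
| Creaser yaw | −15.8° |
| Fixed knob lean | about 19° |
| Loose knob lean | about 53° |
| Loose collar position along the shaft | y ≈ −73 mm |
| Gap to the hub | about 27 mm |

Both blades lie along the shaft. My plan is to lean the tool 19° and straddle the loose knob with the jaws across the shaft. Closing the jaws will swing it upright onto the flat's normal. Then I'll slide it and turn the screw.

```bash
cat >> h.py <<'E'
from scipy.spatial.transform import Rotation as Ro
def Rtool(lean,spin=0):
    L=np.deg2rad(lean); n=np.array([np.sin(L),0,np.cos(L)]); t=np.array([np.cos(L),0,-np.sin(L)])
    M=np.stack([np.cross(t,-n),t,-n],1)   # creaser frame
    return RC@M@Ro.from_euler('z',spin,degrees=True).as_matrix()
def tip(lean,a,l,y):
    L=np.deg2rad(lean); n=np.array([np.sin(L),0,np.cos(L)]); t=np.array([np.cos(L),0,-np.sin(L)])
    return tow(np.array([0,y,.12])+a*n+l*t)
def cmd(P,R):
    s=bot.get_state(); R0=Ro.from_euler('xyz',s['tool_rot'],degrees=True).as_matrix()
    print("dpos",(R0.T@(P-s['tool_pos'])).round(4).tolist(),"rot",Ro.from_matrix(R0.T@R).as_rotvec(degrees=True).round(2).tolist(),"world",np.round(P,4))
def where(lean=19):
    s=bot.get_state(); p=tocr(s['tool_pos'])-[0,0,.12]; L=np.deg2rad(lean)
    R0=Ro.from_euler('xyz',s['tool_rot'],degrees=True).as_matrix(); z=R0.T; zz=RC.T@R0
    print("t",s['time'],"a %.4f l %.4f y %.4f"%(p[0]*np.sin(L)+p[2]*np.cos(L),p[0]*np.cos(L)-p[2]*np.sin(L),p[1]),"lean %.2f tilt_y %.2f"%(np.degrees(np.arctan2(-zz[0,2],-zz[2,2])),np.degrees(zz[1,2])),"q",s['q'].round(1),"F",s['ft_force'].round(2),"w",s['grip_width'])
E
python3 - <<'E'
from h import *
cmd(tip(19,.20,.012,-.073),Rtool(19))
where()
R0=Ro.from_euler('xyz',bot.get_state()['tool_rot'],degrees=True).as_matrix(); print(R0.round(3))
E
```

```text
dpos [0.5908, -0.392, -0.0787] rot [17.59, -8.66, -51.57] world [0.6349 0.0067 0.3052]
t 0.1 a 0.0518 l -0.1751 y -0.7453 lean 0.06 tilt_y 0.06 q [62.  24.9  1.4 90.2 -0.7 65.  -4.3] F [0.   0.08 0.09] w 0.997715979978095
[[ 0.927  0.376 -0.001]
 [ 0.376 -0.927  0.001]
 [-0.    -0.001 -1.   ]]
```

jog_arm(
  commands=[
    {"rotation": [0, 0, 0], "delta_pos": [0, 0, -0.08], "grip": 0},
    {"rotation": [0, 0, 0], "delta_pos": [0, 0, -0.08], "grip": 0},
    {"rotation": [17.59, -8.66, -51.57], "delta_pos": [0.591, -0.392, -0.079], "grip": 0},
    {"rotation": [17.59, -8.66, -51.57], "delta_pos": [0.591, -0.392, -0.079], "grip": 0},
    {"rotation": [17.59, -8.66, -51.57], "delta_pos": [0.591, -0.392, -0.079], "grip": 0},
    {"rotation": [17.59, -8.66, -51.57], "delta_pos": [0.591, -0.392, -0.079], "grip": 0},
    {"rotation": [17.59, -8.66, -51.57], "delta_pos": [0.591, -0.392, -0.079], "grip": 0},
    {"rotation": [17.59, -8.66, -51.57], "delta_pos": [0.591, -0.392, -0.079], "grip": 0},
    {"rotation": [17.59, -8.66, -51.57], "delta_pos": [0.591, -0.392, -0.079], "grip": 0},
    {"rotation": [17.59, -8.66, -51.57], "delta_pos": [0.591, -0.392, -0.079], "grip": 0},
    {"rotation": [17.59, -8.66, -51.57], "delta_pos": [0.591, -0.392, -0.079], "grip": 0},
    {"rotation": [17.59, -8.66, -51.57], "delta_pos": [0.591, -0.392, -0.079], "grip": 0},
    {"rotation": [17.59, -8.66, -51.57], "delta_pos": [0.591, -0.392, -0.079], "grip": 0},
    {"rotation": [17.59, -8.66, -51.57], "delta_pos": [0.591, -0.392, -0.079], "grip": 0},
    {"rotation": [17.59, -8.66, -51.57], "delta_pos": [0.591, -0.392, -0.079], "grip": 0},
    {"rotation": [17.59, -8.66, -51.57], "delta_pos": [0.591, -0.392, -0.079], "grip": 0},
    {"rotation": [17.59, -8.66, -51.57], "delta_pos": [0.591, -0.392, -0.079], "grip": 0},
    {"rotation": [17.59, -8.66, -51.57], "delta_pos": [0.591, -0.392, -0.079], "grip": 0},
    {"rotation": [17.59, -8.66, -51.57], "delta_pos": [0.591, -0.392, -0.079], "grip": 0},
    {"rotation": [17.59, -8.66, -51.57], "delta_pos": [0.591, -0.392, -0.079], "grip": 0},
  ],
)

```text
time: 1.77
tool_pos: [0.6368, 0.0161, 0.3038]
tool_rot: [-160.9, -0.3, 74.7]
ft_force: [-0.9, 1.2, 0.4]
grip_width: 1.001
```

Run:
```python
from h import *
where(); cmd(tip(19,.20,.012,-.073),Rtool(19))
```

```text
t 1.7667 a 0.1985 l 0.0117 y -0.0634 lean 19.15 tilt_y 0.07 q [  6.7  37.6 -19.   61.7   3.1  99.6 -25.5] F [-0.86  1.22  0.36] w 1.0013136160203082
dpos [-0.0096, 0.0002, -0.0016] rot [-0.15, -0.07, 0.61] world [0.6349 0.0067 0.3052]
```

jog_arm(
  commands=[
    {"rotation": [-0.15, 0, 0.6], "delta_pos": [-0.0096, 0, 0], "grip": 0},
    {"rotation": [-0.15, 0, 0.6], "delta_pos": [-0.0096, 0, 0.04], "grip": 0},
    {"rotation": [-0.15, 0, 0.6], "delta_pos": [-0.0096, 0, 0.08], "grip": 0},
    {"rotation": [-0.15, 0, 0.6], "delta_pos": [-0.0096, 0, 0.118], "grip": 0},
    {"rotation": [-0.15, 0, 0.6], "delta_pos": [-0.0096, 0, 0.118], "grip": 0},
    {"rotation": [-0.15, 0, 0.6], "delta_pos": [-0.0096, 0, 0.118], "grip": 0},
    {"rotation": [-0.15, 0, 0.6], "delta_pos": [-0.0096, 0, 0.118], "grip": 0},
  ],
)

```text
time: 2.35
tool_pos: [0.5975, 0.0069, 0.1963]
tool_rot: [-161.4, 0.2, 73.5]
ft_force: [0.5, 0.6, 0.2]
grip_width: 1.001
```

Run:
```python
from h import *
where(); cmd(tip(19,.036,.012,-.073),Rtool(19))
a,b=bot.snapshot("scene"),bot.snapshot("top")
x=cv2.resize(a[0][150:340,170:380],None,fx=2,fy=2);y=cv2.resize(b[0][80:270,220:430],None,fx=2,fy=2)
cv2.imwrite("pics/p1.png",np.hstack([x,y])[...,::-1][:600,:800] if 0 else cv2.resize(np.hstack([x,y])[...,::-1],(800,362)))
```

```text
t 2.35 a 0.0853 l 0.0133 y -0.0830 lean 18.63 tilt_y 0.01 q [  9.   36.8 -19.4  78.4   3.9  83.6 -26. ] F [0.47 0.57 0.18] w 1.001053897443091
dpos [0.01, -0.0017, 0.0493] rot [0.37, -0.01, -0.67] world [0.5836 0.0213 0.1501]
```

View pics/p1.png

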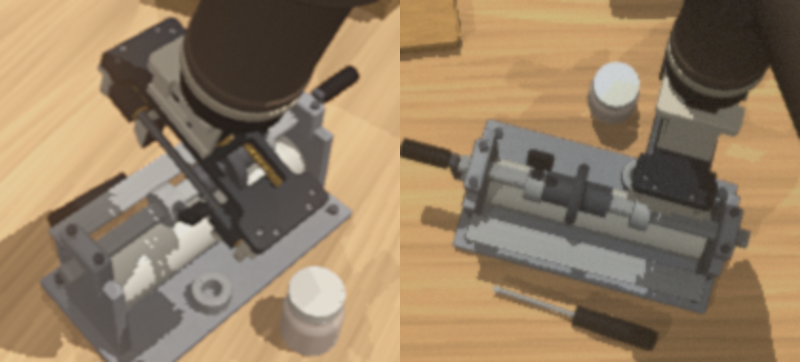

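The left picture shows the open jaws straddling the black knob at about (185,210), with the jar and spare collar clear. I'll go down over the knob now.

jog_arm(
  commands=[
    {"rotation": [0.4, 0, -0.7], "delta_pos": [0.01, -0.0015, 0], "grip": 0},
    {"rotation": [0.4, 0, -0.7], "delta_pos": [0.01, -0.0015, 0.02], "grip": 0},
    {"rotation": [0.4, 0, -0.7], "delta_pos": [0.01, -0.0015, 0.035], "grip": 0},
    {"rotation": [0.4, 0, -0.7], "delta_pos": [0.01, -0.0015, 0.049], "grip": 0},
    {"rotation": [0.4, 0, -0.7], "delta_pos": [0.01, -0.0015, 0.049], "grip": 0},
    {"rotation": [0.4, 0, -0.7], "delta_pos": [0.01, -0.0015, 0.049], "grip": 0},
    {"rotation": [0.4, 0, -0.7], "delta_pos": [0.01, -0.0015, 0.049], "grip": 0},
    {"rotation": [0.4, 0, -0.7], "delta_pos": [0.01, -0.0015, 0.049], "grip": 0},
  ],
)

```text
time: 3.12
tool_pos: [0.5832, 0.022, 0.1495]
tool_rot: [-160.9, -0.0, 74.3]
ft_force: [0.6, -0.1, 0.6]
grip_width: 1.001
```

Run:
```python
from h import *
where(); cmd(tip(19,.036,0,-.073),Rtool(19))
a,b=bot.snapshot("scene"),bot.snapshot("top")
x=cv2.resize(a[0][150:340,170:380],None,fx=2,fy=2);y=cv2.resize(b[0][80:270,220:430],None,fx=2,fy=2)
cv2.imwrite("pics/p2.png",cv2.resize(np.hstack([x,y])[...,::-1],(800,362)))
```

```text
t 3.1167 a 0.0352 l 0.0117 y -0.0724 lean 19.07 tilt_y -0.01 q [  8.4  38.1 -19.8  83.3   4.2  77.8 -26.5] F [ 0.61 -0.06  0.63] w 1.0006448253227795
dpos [-0.0006, -0.0117, -0.0008] rot [-0.07, 0.01, 0.09] world [0.5727 0.0244 0.154 ]
```

View pics/p2.png

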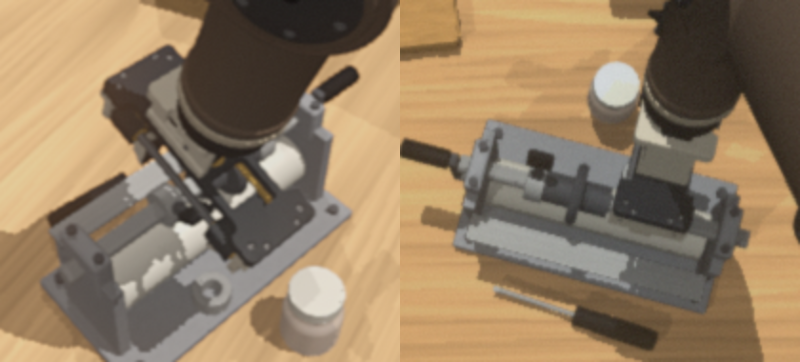

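The knob is between the fingers, at about (187,212) in the left picture, and the force reads about zero. Next I'll centre the tool over the flat's normal and close gradually.

jog_arm(
  commands=[
    {"rotation": [0, 0, 0], "delta_pos": [-0.0005, -0.006, 0], "grip": 0},
    {"rotation": [0, 0, 0], "delta_pos": [-0.0005, -0.0117, 0], "grip": 0},
    {"rotation": [0, 0, 0], "delta_pos": [-0.0005, -0.0117, 0], "grip": 20},
    {"rotation": [0, 0, 0], "delta_pos": [-0.0005, -0.0117, 0], "grip": 40},
    {"rotation": [0, 0, 0], "delta_pos": [-0.0005, -0.0117, 0], "grip": 60},
    {"rotation": [0, 0, 0], "delta_pos": [-0.0005, -0.0117, 0], "grip": 80},
    {"rotation": [0, 0, 0], "delta_pos": [-0.0005, -0.0117, 0], "grip": 100},
    {"rotation": [0, 0, 0], "delta_pos": [-0.0005, -0.0117, 0], "grip": 120},
    {"rotation": [0, 0, 0], "delta_pos": [-0.0005, -0.0117, 0], "grip": 140},
    {"rotation": [0, 0, 0], "delta_pos": [-0.0005, -0.0117, 0], "grip": 160},
    {"rotation": [0, 0, 0], "delta_pos": [-0.0005, -0.0117, 0], "grip": 180},
    {"rotation": [0, 0, 0], "delta_pos": [-0.0005, -0.0117, 0], "grip": 200},
    {"rotation": [0, 0, 0], "delta_pos": [-0.0005, -0.0117, 0], "grip": 255},
    {"rotation": [0, 0, 0], "delta_pos": [-0.0005, -0.0117, 0], "grip": 255},
    {"rotation": [0, 0, 0], "delta_pos": [-0.0005, -0.0117, 0], "grip": 255},
    {"rotation": [0, 0, 0], "delta_pos": [-0.0005, -0.0117, 0], "grip": 255},
    {"rotation": [0, 0, 0], "delta_pos": [-0.0005, -0.0117, 0], "grip": 255},
    {"rotation": [0, 0, 0], "delta_pos": [-0.0005, -0.0117, 0], "grip": 255},
  ],
)

```text
time: 4.72
tool_pos: [0.572, 0.0241, 0.1518]
tool_rot: [-160.9, 0.0, 74.2]
ft_force: [5.3, 0.1, -1.6]
grip_width: 0.109
```

Run:
```python
from h import *
where(); cmd(tip(19,.036,0,-.046),Rtool(19)); s=bot.get_state(); print(s['grip_width']*92, s['ft_torque'])
a,b=bot.snapshot("scene"),bot.snapshot("top")
x=cv2.resize(a[0][150:340,170:380],None,fx=2,fy=2);y=cv2.resize(b[0][80:270,220:430],None,fx=2,fy=2)
cv2.imwrite("pics/p3.png",cv2.resize(np.hstack([x,y])[...,::-1],(800,362)))
```

```text
t 4.7167 a 0.0337 l 0.0002 y -0.0735 lean 19.10 tilt_y -0.04 q [  8.6  37.1 -20.1  85.    4.   77.1 -26.8] F [ 5.28  0.05 -1.59] w 0.10944259477743686
dpos [0.0275, -0.0002, -0.0023] rot [-0.1, 0.04, 0.06] world [0.58   0.0503 0.154 ]
10.06871871952419 [-0.49566463 -1.99564755 -0.08669312]
```

View pics/p3.png

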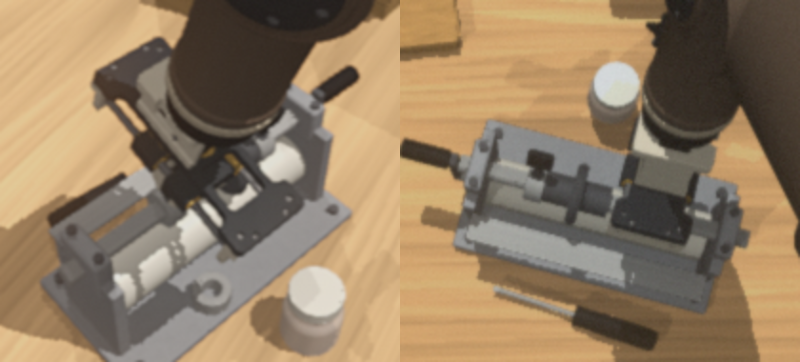

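The opening is 10.07 mm, so the blade lies flat between the pads and the collar now matches the tool's lean. I'll slide it towards the hub.

jog_arm(
  commands=[
    {"rotation": [0, 0, 0], "delta_pos": [0.004, 0, 0], "grip": 255},
    {"rotation": [0, 0, 0], "delta_pos": [0.008, 0, 0], "grip": 255},
    {"rotation": [0, 0, 0], "delta_pos": [0.012, 0, 0], "grip": 255},
    {"rotation": [0, 0, 0], "delta_pos": [0.016, 0, 0], "grip": 255},
    {"rotation": [0, 0, 0], "delta_pos": [0.02, 0, 0], "grip": 255},
    {"rotation": [0, 0, 0], "delta_pos": [0.023, 0, 0], "grip": 255},
    {"rotation": [0, 0, 0], "delta_pos": [0.023, 0, 0], "grip": 255},
    {"rotation": [0, 0, 0], "delta_pos": [0.023, 0, 0], "grip": 255},
    {"rotation": [0, 0, 0], "delta_pos": [0.023, 0, 0], "grip": 255},
  ],
)

```text
time: 5.57
tool_pos: [0.5782, 0.0454, 0.1518]
tool_rot: [-160.9, 0.1, 74.2]
ft_force: [5.5, -2.3, -1.1]
grip_width: 0.108
```

Run:
```python
from h import *
where()
```

```text
t 5.5667 a 0.0337 l 0.0003 y -0.0512 lean 19.10 tilt_y -0.10 q [  6.8  37.6 -20.2  84.    3.8  77.4 -28.5] F [ 5.48 -2.27 -1.12] w 0.10820062937712252
```

jog_arm(
  commands=[
    {"rotation": [0, 0, 0], "delta_pos": [0.001, 0, 0], "grip": 255},
    {"rotation": [0, 0, 0], "delta_pos": [0.002, 0, 0], "grip": 255},
    {"rotation": [0, 0, 0], "delta_pos": [0.002, 0, 0], "grip": 255},
    {"rotation": [0, 0, 0], "delta_pos": [0.002, 0, 0], "grip": 255},
  ],
)

```text
time: 5.9
tool_pos: [0.5786, 0.0467, 0.1517]
tool_rot: [-160.9, 0.1, 74.2]
ft_force: [5.1, -5.0, 1.1]
grip_width: 0.109
```

jog_arm(
  commands=[
    {"rotation": [0, 0, 0], "delta_pos": [0.001, 0, 0], "grip": 255},
    {"rotation": [0, 0, 0], "delta_pos": [0.0015, 0, 0], "grip": 255},
    {"rotation": [0, 0, 0], "delta_pos": [0.0015, 0, 0], "grip": 255},
    {"rotation": [0, 0, 0], "delta_pos": [0.0015, 0, 0], "grip": 255},
  ],
)

```text
time: 6.23
tool_pos: [0.5789, 0.0481, 0.1517]
tool_rot: [-160.9, 0.1, 74.2]
ft_force: [4.4, -4.2, 0.1]
grip_width: 0.108
```

Run:
```python
from h import *
where()
```

```text
t 6.2333 a 0.0337 l 0.0004 y -0.0485 lean 19.11 tilt_y -0.14 q [  6.5  37.7 -20.2  83.8   3.8  77.5 -28.8] F [ 4.4  -4.23  0.09] w 0.10779291371297475
```

jog_arm(
  commands=[
    {"rotation": [0, 0, 0], "delta_pos": [0.001, 0, 0], "grip": 255},
    {"rotation": [0, 0, 0], "delta_pos": [0.0015, 0, 0], "grip": 255},
    {"rotation": [0, 0, 0], "delta_pos": [0.0015, 0, 0], "grip": 255},
    {"rotation": [0, 0, 0], "delta_pos": [0.0015, 0, 0], "grip": 255},
  ],
)

```text
time: 6.57
tool_pos: [0.5793, 0.0495, 0.1517]
tool_rot: [-160.9, 0.1, 74.2]
ft_force: [3.9, -5.3, -0.5]
grip_width: 0.102
```

jog_arm(
  commands=[
    {"rotation": [0, 0, 0], "delta_pos": [0.001, 0, 0], "grip": 255},
    {"rotation": [0, 0, 0], "delta_pos": [0.0015, 0, 0], "grip": 255},
    {"rotation": [0, 0, 0], "delta_pos": [0.0015, 0, 0], "grip": 255},
    {"rotation": [0, 0, 0], "delta_pos": [0.0015, 0, 0], "grip": 255},
  ],
)

```text
time: 6.9
tool_pos: [0.5795, 0.0499, 0.1517]
tool_rot: [-160.9, 0.2, 74.2]
ft_force: [4.1, -8.0, 1.4]
grip_width: 0.11
```

jog_arm(
  commands=[
    {"rotation": [0, 0, 0], "delta_pos": [0.001, 0, 0], "grip": 255},
    {"rotation": [0, 0, 0], "delta_pos": [0.0015, 0, 0], "grip": 255},
    {"rotation": [0, 0, 0], "delta_pos": [0.0015, 0, 0], "grip": 255},
    {"rotation": [0, 0, 0], "delta_pos": [0.0015, 0, 0], "grip": 255},
  ],
)

```text
time: 7.23
tool_pos: [0.5797, 0.0502, 0.1516]
tool_rot: [-160.9, 0.3, 74.1]
ft_force: [2.6, -10.2, 0.7]
grip_width: 0.109
```

Run:
```python
from h import *
where()
```

```text
t 7.2333 a 0.0336 l 0.0006 y -0.0463 lean 19.13 tilt_y -0.30 q [  6.2  37.8 -20.1  83.6   3.8  77.6 -29.1] F [  2.61 -10.16   0.66] w 0.1086090614879769
```

The advance stopped at y ≈ −46 mm, the expected contact position, and the axial force rose to 10 N, so the collar touches the hub. Before tightening I'll let go, back off and check the angle against the fixed knob.

jog_arm(
  commands=[
    {"rotation": [0, 0, 0], "delta_pos": [0, 0, 0], "grip": 200},
    {"rotation": [0, 0, 0], "delta_pos": [0, 0, 0], "grip": 160},
    {"rotation": [0, 0, 0], "delta_pos": [0, 0, 0], "grip": 120},
    {"rotation": [0, 0, 0], "delta_pos": [0, 0, 0], "grip": 120},
    {"rotation": [0, 0, 0], "delta_pos": [0, 0, 0], "grip": 120},
    {"rotation": [0, 0, 0], "delta_pos": [0, 0, -0.04], "grip": 120},
    {"rotation": [0, 0, 0], "delta_pos": [0, 0, -0.08], "grip": 120},
    {"rotation": [0, 0, 0], "delta_pos": [0, 0, -0.12], "grip": 120},
    {"rotation": [0, 0, 0], "delta_pos": [0, 0, -0.16], "grip": 120},
    {"rotation": [0, 0, 0], "delta_pos": [0, 0, -0.2], "grip": 120},
    {"rotation": [0, 0, 0], "delta_pos": [0, 0, -0.2], "grip": 120},
    {"rotation": [0, 0, 0], "delta_pos": [0, 0, -0.2], "grip": 120},
    {"rotation": [0, 0, 0], "delta_pos": [0, 0, -0.2], "grip": 120},
  ],
)

```text
time: 8.32
tool_pos: [0.6427, 0.0368, 0.3402]
tool_rot: [-160.8, 0.0, 74.3]
ft_force: [-0.1, -0.6, -0.7]
grip_width: 0.529
```

```bash
cat > m.py <<'E'
from h import *
import sys
def run(tag):
  ims=[]
  for nm in ("top","scene"):
    p,D=bot.snapshot(nm); cv2.imwrite(f"pics/{nm}{tag}.png",p[...,::-1]); ims.append(p)
    c=tocr(cloud(nm,D)); c=np.where((D>0)[...,None],c,9)
    rad=np.hypot(c[...,0],c[...,2]-.12)
    for side,(a,b) in {"fixed":(.025,.075),"loose":(-.08,-.02)}.items():
      m=(c[...,1]>a)&(c[...,1]<b)&(rad>.0375)&(rad<.066)&(c[...,2]>.11)&(c[...,0]>-.04)&(c[...,0]<.08)
      q=c[m]
      if len(q)<5: continue
      th=np.degrees(np.arctan2(q[:,0],q[:,2]-.12)); top=q[rad[m]>.058]
      print(nm,side,m.sum(),"y",np.percentile(q[:,1],[3,50,97]).round(4),"th",np.percentile(th,[3,25,50,75,97]).round(1),"outer",len(top),top.mean(0).round(4) if len(top) else '',np.degrees(np.arctan2(top[:,0].mean(),top[:,2].mean()-.12)).round(2) if len(top) else '')
    m=(abs(rad-.02)<.0025)&(c[...,1]>-.085)&(c[...,1]<-.03); print("  collar y",np.percentile(c[m][:,1],[2,10,50,90,98]).round(4),m.sum())
  x=cv2.resize(ims[1][150:340,170:380],None,fx=2,fy=2);y=cv2.resize(ims[0][80:270,220:430],None,fx=2,fy=2)
  cv2.imwrite(f"pics/m{tag}.png",cv2.resize(np.hstack([x,y])[...,::-1],(800,362)))
run(sys.argv[1]); where()
E
python3 m.py 4
```

```text
top fixed 126 y [0.0327 0.0457 0.0584] th [14.  15.8 17.1 19.6 23.8] outer 60 [0.0206 0.046  0.1777] 19.66
top loose 125 y [-0.0588 -0.0462 -0.0334] th [12.3 13.6 15.  17.8 21.8] outer 66 [ 0.0185 -0.046   0.1781] 17.65
  collar y [-0.0558 -0.0543 -0.0452 -0.0366 -0.0321] 123
scene fixed 116 y [0.0309 0.0399 0.0558] th [13.5 17.1 19.8 22.4 24. ] outer 72 [0.0199 0.0432 0.1784] 18.81
scene loose 133 y [-0.0612 -0.051  -0.0364] th [12.4 15.5 18.5 20.9 22.3] outer 85 [ 0.0183 -0.0483  0.1789] 17.21
  collar y [-0.0574 -0.0567 -0.0504 -0.0389 -0.0332] 175
t 8.4167 a 0.2319 l -0.0003 y -0.0423 lean 19.35 tilt_y -0.12 q [  4.4  37.9 -18.9  56.4   2.6 104.6 -27.8] F [-0.19 -0.94 -0.3 ] w 0.5270657669820338
```

View pics/m4.png

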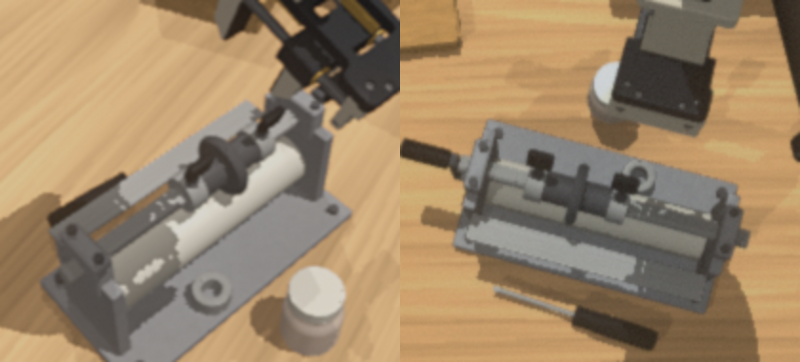

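The pictures show the loose collar against the hub, at about (190,190) in the scene view and (622,190) in the top view. Its knob is nearly parallel to the fixed one, within about 2° (0.03 rad), and the jar and spare collar are untouched. I'll regrasp with a small correction and tighten.

Run:
```python
from h import *
where(); cmd(tip(20,.037,.0008,-.046),Rtool(20))
```

```text
t 8.4167 a 0.2319 l -0.0003 y -0.0423 lean 19.35 tilt_y -0.12 q [  4.4  37.9 -18.9  56.4   2.6 104.6 -27.8] F [-0.19 -0.94 -0.3 ] w 0.5270657669820338
dpos [-0.0033, 0.003, 0.1949] rot [0.65, 0.12, 0.09] world [0.5816 0.0499 0.1545]
```

jog_arm(
  commands=[
    {"rotation": [0.6, 0, 0], "delta_pos": [-0.0033, 0.003, 0.04], "grip": 120},
    {"rotation": [0.6, 0, 0], "delta_pos": [-0.0033, 0.003, 0.08], "grip": 120},
    {"rotation": [0.6, 0, 0], "delta_pos": [-0.0033, 0.003, 0.12], "grip": 120},
    {"rotation": [0.6, 0, 0], "delta_pos": [-0.0033, 0.003, 0.15], "grip": 120},
    {"rotation": [0.6, 0, 0], "delta_pos": [-0.0033, 0.003, 0.175], "grip": 120},
    {"rotation": [0.6, 0, 0], "delta_pos": [-0.0033, 0.003, 0.195], "grip": 120},
    {"rotation": [0.6, 0, 0], "delta_pos": [-0.0033, 0.003, 0.195], "grip": 120},
    {"rotation": [0.6, 0, 0], "delta_pos": [-0.0033, 0.003, 0.195], "grip": 120},
    {"rotation": [0.6, 0, 0], "delta_pos": [-0.0033, 0.003, 0.195], "grip": 120},
    {"rotation": [0.6, 0, 0], "delta_pos": [-0.0033, 0.003, 0.195], "grip": 120},
  ],
)

```text
time: 9.25
tool_pos: [0.5842, 0.0498, 0.157]
tool_rot: [-160.3, -0.0, 74.2]
ft_force: [0.8, 0.1, 0.5]
grip_width: 0.531
```

Run:
```python
from h import *
where(20); cmd(tip(20,.037,.0008,-.046),Rtool(20))
```

```text
t 9.25 a 0.0402 l 0.0022 y -0.0454 lean 19.68 tilt_y -0.00 q [  6.4  38.3 -20.2  82.2   3.5  79.  -28.6] F [0.75 0.08 0.46] w 0.5309531923591909
dpos [-0.0006, -0.0014, 0.0032] rot [0.32, 0.01, 0.08] world [0.5816 0.0499 0.1545]
```

jog_arm(
  commands=[
    {"rotation": [0.3, 0, 0], "delta_pos": [0, -0.0014, 0.003], "grip": 120},
    {"rotation": [0.3, 0, 0], "delta_pos": [0, -0.0014, 0.003], "grip": 120},
    {"rotation": [0.3, 0, 0], "delta_pos": [0, -0.0014, 0.003], "grip": 140},
    {"rotation": [0.3, 0, 0], "delta_pos": [0, -0.0014, 0.003], "grip": 170},
    {"rotation": [0.3, 0, 0], "delta_pos": [0, -0.0014, 0.003], "grip": 200},
    {"rotation": [0.3, 0, 0], "delta_pos": [0, -0.0014, 0.003], "grip": 255},
    {"rotation": [0.3, 0, 0], "delta_pos": [0, -0.0014, 0.003], "grip": 255},
    {"rotation": [0.3, 0, 0], "delta_pos": [0, -0.0014, 0.003], "grip": 255},
    {"rotation": [0.3, 0, 0], "delta_pos": [0, -0.0014, 0.003], "grip": 255},
    {"rotation": [0.3, 0, 0], "delta_pos": [0, -0.0014, 0.003], "grip": 255},
    {"rotation": [0.3, 0, 0], "delta_pos": [0, -0.0014, 0.003], "grip": 255},
    {"rotation": [0.3, 0, 0], "delta_pos": [0, -0.0014, 0.003], "grip": 255},
  ],
)

```text
time: 10.25
tool_pos: [0.5812, 0.0503, 0.1533]
tool_rot: [-160.0, 0.0, 74.2]
ft_force: [2.6, -0.8, -2.2]
grip_width: 0.106
```

Run:
```python
from h import *
where(20)
```

```text
t 10.25 a 0.0357 l 0.0007 y -0.0457 lean 20.05 tilt_y -0.05 q [  6.4  38.4 -20.3  82.6   3.4  78.9 -28.6] F [ 2.6  -0.76 -2.24] w 0.10575557104843422
```

jog_arm(
  commands=[
    {"rotation": [0, 0, 4], "delta_pos": [0, 0, 0], "grip": 255},
    {"rotation": [0, 0, 8], "delta_pos": [0, 0, 0], "grip": 255},
    {"rotation": [0, 0, 12], "delta_pos": [0, 0, 0], "grip": 255},
    {"rotation": [0, 0, 16], "delta_pos": [0, 0, 0], "grip": 255},
    {"rotation": [0, 0, 20], "delta_pos": [0, 0, 0], "grip": 255},
    {"rotation": [0, 0, 24], "delta_pos": [0, 0, 0], "grip": 255},
    {"rotation": [0, 0, 28], "delta_pos": [0, 0, 0], "grip": 255},
    {"rotation": [0, 0, 32], "delta_pos": [0, 0, 0], "grip": 255},
    {"rotation": [0, 0, 36], "delta_pos": [0, 0, 0], "grip": 255},
    {"rotation": [0, 0, 40], "delta_pos": [0, 0, 0], "grip": 255},
    {"rotation": [0, 0, 40], "delta_pos": [0, 0, 0], "grip": 255},
    {"rotation": [0, 0, 40], "delta_pos": [0, 0, 0], "grip": 255},
  ],
)

```text
time: 11.25
tool_pos: [0.5814, 0.0502, 0.1533]
tool_rot: [-164.4, 12.7, 36.1]
ft_force: [4.3, -0.7, -4.0]
grip_width: 0.109
```

Run:
```python
from h import *
where(20); s=bot.get_state(); R0=Ro.from_euler('xyz',s['tool_rot'],degrees=True).as_matrix(); print("torque tool",R0.T@s['ft_torque'],"spin",Ro.from_matrix(Rtool(20).T@R0).as_rotvec(degrees=True))
```

```text
t 11.25 a 0.0357 l 0.0009 y -0.0458 lean 20.02 tilt_y -0.06 q [  0.3  37.2  -9.9  83.2  -2.1  78.3 -63.4] F [ 4.31 -0.7  -3.99] w 0.10856423687716747
torque tool [-1.46953719  1.19971251  0.13699712] spin [-6.32281196e-03 -6.70034450e-02  3.98233554e+01]
```

jog_arm(
  commands=[
    {"rotation": [0, 0, 4], "delta_pos": [0, 0, 0], "grip": 255},
    {"rotation": [0, 0, 8], "delta_pos": [0, 0, 0], "grip": 255},
    {"rotation": [0, 0, 12], "delta_pos": [0, 0, 0], "grip": 255},
    {"rotation": [0, 0, 16], "delta_pos": [0, 0, 0], "grip": 255},
    {"rotation": [0, 0, 20], "delta_pos": [0, 0, 0], "grip": 255},
    {"rotation": [0, 0, 24], "delta_pos": [0, 0, 0], "grip": 255},
    {"rotation": [0, 0, 28], "delta_pos": [0, 0, 0], "grip": 255},
    {"rotation": [0, 0, 31], "delta_pos": [0, 0, 0], "grip": 255},
    {"rotation": [0, 0, 33], "delta_pos": [0, 0, 0], "grip": 255},
    {"rotation": [0, 0, 34], "delta_pos": [0, 0, 0], "grip": 255},
    {"rotation": [0, 0, 34], "delta_pos": [0, 0, 0], "grip": 255},
    {"rotation": [0, 0, 34], "delta_pos": [0, 0, 0], "grip": 255},
  ],
)

```text
time: 12.25
tool_pos: [0.5814, 0.0499, 0.1532]
tool_rot: [-174.3, 19.2, 1.3]
ft_force: [4.5, -1.0, -3.7]
grip_width: 0.109
```

```bash
cat > w.py <<'E'
from h import *
where(20); s=bot.get_state(); R0=Ro.from_euler('xyz',s['tool_rot'],degrees=True).as_matrix(); print("torque tool",R0.T@s['ft_torque'],"spin",Ro.from_matrix(Rtool(20).T@R0).as_rotvec(degrees=True))
E
python3 w.py
```

```text
t 12.25 a 0.0357 l 0.0010 y -0.0460 lean 20.01 tilt_y -0.07 q [ -5.   36.8  -1.1  83.8  -6.7  78.2 -93.1] F [ 4.46 -0.98 -3.72] w 0.10864786568012445
torque tool [-0.73398218  1.84346731 -0.0056284 ] spin [-2.95073427e-02 -6.55029768e-02  7.38055548e+01]
```

jog_arm(
  commands=[
    {"rotation": [0, 0, 1], "delta_pos": [0, 0, 0], "grip": 255},
    {"rotation": [0, 0, 2], "delta_pos": [0, 0, 0], "grip": 255},
    {"rotation": [0, 0, 3], "delta_pos": [0, 0, 0], "grip": 255},
    {"rotation": [0, 0, 3], "delta_pos": [0, 0, 0], "grip": 255},
    {"rotation": [0, 0, 3], "delta_pos": [0, 0, 0], "grip": 255},
  ],
)

```text
time: 12.67
tool_pos: [0.5814, 0.05, 0.1533]
tool_rot: [-175.3, 19.5, -1.8]
ft_force: [4.7, -2.4, -4.1]
grip_width: 0.105
```

```bash
python3 w.py
```

```text
t 12.6667 a 0.0357 l 0.0010 y -0.0460 lean 20.02 tilt_y -0.07 q [ -5.4  36.7  -0.4  83.8  -7.1  78.3 -95.7] F [ 4.66 -2.39 -4.09] w 0.10537240600914298
torque tool [-0.64165663  1.93325484 -0.47842245] spin [-3.10710402e-02 -6.97993608e-02  7.67887983e+01]
```

The screw reached its stop: the tool's reaction torque rose from about 0 to −0.48 N m at about 75–77°. I'll open only slightly, because the wheel is close, and back out.

jog_arm(
  commands=[
    {"rotation": [0, 0, 0], "delta_pos": [0, 0, 0], "grip": 205},
    {"rotation": [0, 0, 0], "delta_pos": [0, 0, 0], "grip": 200},
    {"rotation": [0, 0, 0], "delta_pos": [0, 0, 0], "grip": 200},
    {"rotation": [0, 0, 0], "delta_pos": [0, 0, 0], "grip": 200},
    {"rotation": [0, 0, 0], "delta_pos": [0, 0, 0], "grip": 200},
    {"rotation": [0, 0, 0], "delta_pos": [0, 0, -0.02], "grip": 200},
    {"rotation": [0, 0, 0], "delta_pos": [0, 0, -0.05], "grip": 200},
    {"rotation": [0, 0, 0], "delta_pos": [0, 0, -0.09], "grip": 200},
    {"rotation": [0, 0, 0], "delta_pos": [0, 0, -0.13], "grip": 200},
    {"rotation": [0, 0, 0], "delta_pos": [0, 0, -0.17], "grip": 200},
    {"rotation": [0, 0, 0], "delta_pos": [0, 0, -0.2], "grip": 200},
    {"rotation": [0, 0, 0], "delta_pos": [0, 0, -0.2], "grip": 200},
    {"rotation": [0, 0, 0], "delta_pos": [0, 0, -0.2], "grip": 200},
    {"rotation": [0, 0, 0], "delta_pos": [0, 0, -0.2], "grip": 200},
  ],
)

```text
time: 13.83
tool_pos: [0.6466, 0.032, 0.3405]
tool_rot: [-175.3, 19.6, -1.9]
ft_force: [0.4, 0.4, -0.3]
grip_width: 0.217
```

```bash
python3 m.py 5
python3 - <<'E'
import cv2,numpy as np
a=cv2.imread("pics/top5.png")[135:225,240:410]; b=cv2.imread("pics/scene5.png")[185:300,210:350]
cv2.imwrite("pics/z5a.png",cv2.resize(a,None,fx=4.5,fy=4.5,interpolation=3)); cv2.imwrite("pics/z5b.png",cv2.resize(b,None,fx=5,fy=5,interpolation=3))
E
```

```text
top fixed 129 y [0.0327 0.0457 0.0585] th [13.7 15.8 17.1 19.5 23.6] outer 64 [0.0202 0.0461 0.1774] 19.42
top loose 100 y [-0.0528 -0.0459 -0.0394] th [ 4.6  8.8 17.  24.1 31.4] outer 61 [ 0.0199 -0.0464  0.1778] 18.96
  collar y [-0.0557 -0.0534 -0.0441 -0.0368 -0.0323] 118
scene fixed 56 y [0.0333 0.0468 0.0554] th [17.4 20.6 22.4 23.3 24. ] outer 33 [0.0216 0.0473 0.1777] 20.47
scene loose 166 y [-0.0544 -0.0499 -0.0424] th [ 5.3 11.9 18.6 25.5 32.1] outer 91 [ 0.0191 -0.0481  0.1787] 18.03
  collar y [-0.0572 -0.0566 -0.0508 -0.041  -0.0383] 170
t 13.9333 a 0.2342 l 0.0044 y -0.0455 lean 20.24 tilt_y -0.10 q [ -4.6  37.7   1.7  55.9  -7.7 105.6 -96.6] F [0.6  0.38 0.04] w 0.2163780815669585
```

View pics/z5a.png

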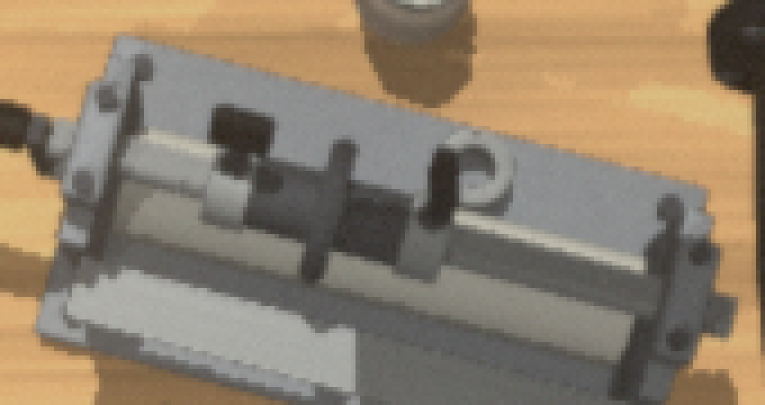

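View pics/z5b.png

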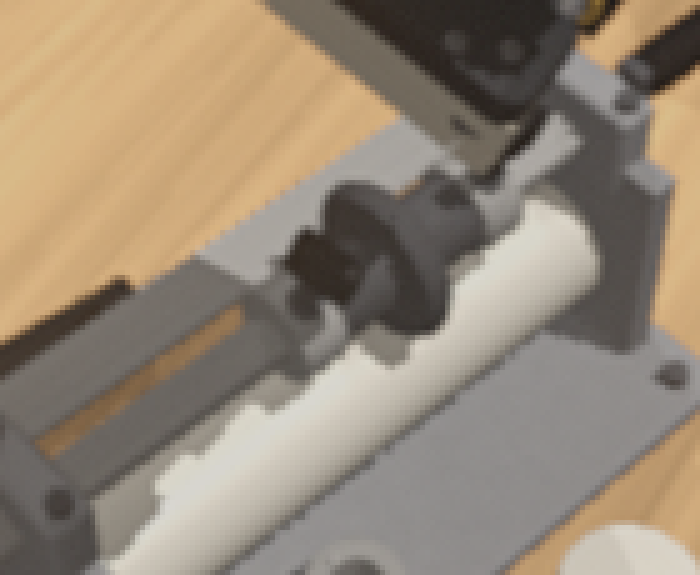

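The top view shows the loose blade at about (440,185) standing across the shaft with its collar on the hub, and nothing else disturbed. One more check, on how far the blade turned.

Run:
```python
from h import *
for nm in ("top","scene"):
  p,D=bot.snapshot(nm); c=tocr(cloud(nm,D)); L=np.deg2rad(19.5)
  x,z=c[...,0],c[...,2]-.12; a=x*np.sin(L)+z*np.cos(L); t=x*np.cos(L)-z*np.sin(L)
  for s,y0 in(("loose",-.046),("fixed",.046)):
    m=(D>0)&(abs(c[...,1]-y0)<.02)&(abs(t)<.02)&(a>.055)&(a<.067)
    q=np.stack([c[...,1][m],t[m]],1).astype(np.float32)*1000
    r=cv2.minAreaRect(q); _,_,v=np.linalg.svd(q-q.mean(0)); print(nm,s,m.sum(),r,"angle from shaft",np.degrees(np.arctan2(v[0,1],v[0,0])), "centre t",q.mean(0))
```

```text
top loose 70 ((-46.046104431152344, -0.35877513885498047), (29.40489959716797, 9.512716293334961), 75.215576171875) angle from shaft -106.19097 centre t [-46.188053   -0.7543101]
top fixed 76 ((45.27765655517578, -1.0790634155273438), (15.199777603149414, 26.2783260345459), 76.51545715332031) angle from shaft -179.7135 centre t [45.564342  -0.3033244]
scene loose 106 ((-47.30226516723633, -1.5789337158203125), (27.85806655883789, 10.810665130615234), 77.79502868652344) angle from shaft 75.07259 centre t [-48.453262  -1.121981]
scene fixed 36 ((44.12525177001953, 2.951777935028076), (7.083005905151367, 24.936771392822266), 73.00531768798828) angle from shaft 172.21294 centre t [47.117073   1.3563024]
```

The blade measures about 74–75° from the shaft, which is the 1.3 rad stop. The lean is within about 1–2° of the fixed knob, and the collar is on the hub. I'm handing the job in.

Run:
```python
from h import *
print(bot.finish_job()); print(bot.get_state()['time'])
```

```text
the job is handed in; nothing more can be done
None
the job is handed in; nothing more can be done
```

The collar is against the hub, lined up with the fixed collar's knob, and its screw is tight. I handed the job in at about 14 s of the 54 s allowed; no verdict is reported.

**What I did:** I closed the tilted gripper on the loose tee knob, which swung it from about 53° lean to about 19°. I slid the collar about 27 mm until it met the hub, then let go and checked the angle against the fixed knob. After a small correction to the angle I turned the screw clockwise to its stop, let go and backed off.

**Last checks:**
- **Hub contact:** the collar centre is at y ≈ −46 mm, where touching is expected, and the axial force rose to 10 N as it stopped.
- **Screw angle:** the top view puts the loose knob within about 0.5° of the fixed one. The scene view gave about 2.4°, but the gripper partly hid the fixed knob there. Both are inside the 6.9° (0.12 rad) allowed.
- **Screw tightness:** the blade stands about 74–75° from the shaft, matching the 1.3 rad (74.5°) stop, and the torque rose at the end. One line fit in the top view read −106°, which is the same line direction as 74°.
- **Robot and surroundings:** the arm is clear of the creaser. The spare collar, screwdriver and jar looked undisturbed in the pictures. I did not measure their positions again, and I did not look at the snack box again.

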